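# Put away the weighing-bench hardware

### The arm

A 6-joint arm with a two-finger parallel gripper is mounted at the origin on the work surface. World frame = base frame: x ahead of the robot, y to its left, z up, the work surface at z = 0. Lengths are in m, angles in rad, forces in N, time in s.
With the tool pointing down it reaches from about 0.375 to 0.9 m from the base axis. Payload 3.1 kg.
Tool frame: the origin (TCP) lies between the finger pads; the fingertips stand 11 mm ahead of it and the grasp point (between the pads) lies 8 mm behind it; z points along the fingers, y is the line along which they close (so a half turn about z gives the same grasp; the last joint's range is limited). The gripper opens to 87 mm and grips with 3 to 60 N. Pads are 19 mm wide; open, the fingers measure 117 mm over their backs; the gripper's body (75 mm by 190 mm) begins 51 mm behind the grasp point.
Start: joints at [1, 0.527, 1.433, -0, 1.181, -0.178], TCP at [0.239, 0.578, 0.207] pointing down, gripper open.
Joint ranges: [-3.08, 3.08], [-0.75, 2.2], [0.22, 2.44], [-1.43, 4.57], [0, 2.65], [-2.85, 2.85]. Speed limits (rad/s): [2.79, 2.79, 3.14, 3.14, 3.14, 3.14].

### API

Orientations are given as a unit quaternion [x, y, z, w].
In Python, from rig import get_obs, camera, hand_in gives the robot as it stands.
- The arm moves only by the shell command python3 -m pendant 'ROWS' [FORCE]. ROWS is JSON, a list that holds one entry, the list of rows, each a list of 7 numbers: the shift along the tool's x, y, z in m, then the turn, a rotation vector about the tool's x, y, z in degrees, then the opening, from 0 (shut) to 1 (fully open). In form: [[[x, y, z, ax, ay, az, fingers], ...]]. A call has exactly 5 rows; each row shifts and turns the commanded pose from where the row before left it, along the tool's axes as they then stand; what a row does not reach is not made up. A row lasts 1/8 s, in which the tool goes at most 62.5 mm and 10.7 degrees, less where a joint would pass 70% of its speed; a pose out of reach is approached as far as the arm can. A call with a gripper value outside its range is refused whole. The fingers move at their own pace and stop on an object; FORCE is the grip in N (left out, the last holds). Time passes only in rows, so rows that do not move let the fingers close, or fill a call up. It gives the time, the measured TCP pose, the force, the opening and the grip force at its end, in the units of the state.
- get_obs(): the state, without advancing time (a new reading comes with each control period).
- camera(name): name is "scene" or "top" or "wrist"; returns a dict with "img" (400x640x3 uint8, red, green, blue), "intrinsics" (3x3 intrinsics, pixels), "k1" (the pictures are not rectified: a ray, as slopes to the right and down, at radius r is drawn at 1 + k1 r^2 times it, then the intrinsics apply), "R" (3x3) and "t" (3): a world point X has camera coordinates R X + t; the wrist camera has in their place "T_tool_cam" (4x4, takes a point from camera to tool coordinates, whose origin is the TCP and whose axes are the flange's). Camera axes: x right, y down, z forward; pixel columns grow to the right and rows downward; lengths in m; the calibration is good to about 2 mm. A picture is of the moment at which its call begins: read the wrist's pose just before it. There is no depth.
- hand_in(): hands the job in; it is judged then, once.
The state is a dict: "time": time; "q": joint angles; "joint_velocities": joint speeds; "joint_torque": joint torques, N m; "position": TCP position; "tool_rot": TCP orientation; "ft_force": force on the tool from outside, world axes, zero at the start; "moment": the same for the moment, N m; "grip_width": finger opening in m; "grip_force": force on a finger pad.
Only numpy, scipy, OpenCV 4.12 (cv2) and the standard library are available. Lean on these libraries where they do the work, as an engineer would, in place of code of your own. Each camera call takes 0.05 s, during which the arm holds its last target. There are 200 camera calls.

### The job

Clear up the weighing corner: stand both brass weights in the two-bay tray, the larger weight in the larger bay and the smaller in the smaller bay, stand the rubber stopper in the square tray, and stand the porcelain crucible in the round dish with its lid seated on it, knob up. Leave all of them the same way up as they stand now; do not shift or tip the glass beaker or the small amber bottle standing among them.

Things in the scene. Friction and masses are not known exactly. Their poses are not given: they have to be found in the camera images.
- crucible: Loose white porcelain crucible, an open round cup standing upright: 40 mm tall, outside diameter 36 mm at the foot, 40 mm at 12 mm height, 44 mm at the rim; wall 3 mm (mouth about 38 mm wide inside); 50 g. Origin: centre of the underside, z up.
- lid: Loose white porcelain crucible lid, knob up, 20 g: plug 28 mm in diameter, 5 mm deep; disc 50 mm in diameter from 5 to 9 mm height; cylindrical knob (the grip) 12 mm in diameter from 9 to 23 mm. Origin: centre of the plug's underside, z up. Seated, the plug hangs in the crucible's mouth (5 mm play all round), the disc rests on the rim, its origin 35 mm above the crucible's.
- stopper: Loose black rubber stopper standing on its narrow end: 34 mm tall, diameter 30 mm at the foot, 36 mm at the top; 40 g. Origin: centre of the underside, z up.
- weight_large: Loose brass weight, the larger: a cylinder 36 mm in diameter and 38 mm tall with a knob (22 mm in diameter) above it, 50 mm tall in all; 330 g. Origin: centre of the underside, z up.
- weight_small: Loose brass weight, the smaller: a cylinder 24 mm in diameter and 22 mm tall with a knob (14 mm in diameter) above it, 33 mm tall in all; 85 g. Origin: centre of the underside, z up.
- weight_tray: Fixed plastic oblong tray, white rim and blue floor, 70 mm (its x) by 130 mm (its y), 10 mm high, walls and floor 3 mm. A 3 mm cross wall at y = -18 mm makes two bays: larger (64 x 78 mm inside) centred at (0, +23) mm, smaller (64 x 42 mm inside) centred at (0, -41) mm. Origin: centre of the underside, z up; yaw within 0.5 rad either way.
- stopper_tray: Fixed plastic square tray, undivided, white rim and blue floor, 95 by 95 mm, 10 mm high, walls and floor 3 mm. Origin: centre of the underside, z up.
- dish: Fixed plastic round dish, white rim and blue floor, 110 mm in diameter, 10 mm high, wall and floor 3 mm. Origin: centre of the underside, z up.
- beaker: Bystander, to be left as it stands: loose clear glass beaker, 60 mm tall, 48 mm in diameter at the rim. Origin: centre of the underside, z up.
- amber_bottle: Bystander, to be left as it stands: loose small amber glass bottle with a white cap, 60 mm tall, 38 mm in diameter. Origin: centre of the underside, z up.

How it is judged:
At the end, for the whole second after the job is handed in: Each weight in its own-size bay, stopper in the square tray (origins under 8 mm above tray underside); crucible on the dish floor within 40 mm of its centre; lid within 7 mm of the crucible axis, origin 32 to 38 mm above the crucible's. All upright within 0.12 rad, at rest (under 20 mm/s) (x of weight_large in the frame of weight_tray between -0.032 and 0.032 m and y of weight_large in the frame of weight_tray between -0.016 and 0.062 m and z of weight_large in the frame of weight_tray between 0 and 0.008 m and linear speed of each of weight_large, weight_small, stopper, crucible, lid below 0.02 m/s and angle between each of weight_large, weight_small, stopper, crucible, lid's own z axis and vertical below 0.12 rad and x of weight_small in the frame of weight_tray between -0.032 and 0.032 m and y of weight_small in the frame of weight_tray between -0.062 and -0.02 m and z of weight_small in the frame of weight_tray between 0 and 0.008 m and x of stopper in the frame of stopper_tray between -0.045 and 0.045 m and y of stopper in the frame of stopper_tray between -0.045 and 0.045 m and z of stopper in the frame of stopper_tray between 0 and 0.008 m and horizontal distance between crucible and dish below 0.04 m and z of crucible in the frame of dish between 0 and 0.008 m and horizontal distance between lid and crucible below 0.007 m and z of lid in the frame of crucible between 0.032 and 0.0382 m); the robot touches nothing.
It fails at once if the beaker is shifted more than 25 mm or tipped more than 0.4 rad (distance of beaker from where it was at the start of the episode above 0.025 m or angle between beaker's own z axis and vertical above 0.4 rad).
It fails at once if the amber bottle is shifted more than 25 mm or tipped more than 0.4 rad (distance of amber_bottle from where it was at the start of the episode above 0.025 m or angle between amber_bottle's own z axis and vertical above 0.4 rad).
It also fails if it takes over 112 s, if anything falls off the work surface, if the arm or the gripper's body presses on something with over 40 N, if the wrist force passes 120 N, or if a joint passes its speed limit or range.

## Working session

There is one attempt and no reset: what is moved stays moved. The work goes in short steps, Python scripts to look and compute and a shell command to move; the robot and the scene stay as the last step left them, time stands still between calls to the robot, and variables do not carry over. Pictures are saved under pics/ and viewed, at most 14 in all, crops included, and the job is handed in when it is done.

```bash
ls; mkdir -p pics
python3 - <<'E'
from rig import get_obs,camera
import cv2,numpy as np
o=get_obs();print({k:np.round(v,3).tolist() for k,v in o.items()})
for n in("scene","top"):
    c=camera(n);cv2.imwrite(f"pics/{n}0.png",c["img"][:,:,::-1])
    print(n,c["intrinsics"],c["k1"],c["R"],c["t"])
c=camera("wrist");print(c["T_tool_cam"],c["intrinsics"],c["k1"])
E
```

```text
pics
{'time': 0.0, 'q': [1.0, 0.528, 1.434, -0.0, 1.181, -0.179], 'joint_velocities': [-0.002, 0.0, -0.002, -0.0, 0.002, 0.001], 'joint_torque': [0.001, -44.004, -17.659, 0.063, 0.058, -0.0], 'position': [0.238, 0.577, 0.206], 'tool_rot': [0.195, 0.981, -0.001, -0.0], 'ft_force': [-0.254, 0.233, 0.735], 'moment': [-0.027, -0.047, -0.036], 'grip_force': 0.0, 'grip_width': 0.087}
scene [[421.1342495    0.         323.23398967]
 [  0.         421.1342495  197.18821376]
 [  0.           0.           1.        ]] -0.02422618245406409 [[ 0.66420037  0.74755096  0.0023306 ]
 [ 0.48394176 -0.42760275 -0.76351572]
 [-0.56977034  0.5082553  -0.64578503]] [-0.32409696 -0.20533621  1.21540923]
top [[420.8746246    0.         315.91676874]
 [  0.         420.8746246  202.52674442]
 [  0.           0.           1.        ]] -0.029602584985830387 [[-0.01682059 -0.9997758  -0.01286112]
 [-0.98434011  0.0188156  -0.1752727 ]
 [ 0.1754754   0.00971153 -0.98443591]] [0.00241586 0.51920705 1.0781135 ]
[[-7.80565087e-04 -9.68846512e-01 -2.47660711e-01  6.73999999e-02]
 [ 9.99999392e-01 -5.63191921e-04 -9.48548049e-04  1.37238058e-04]
 [ 7.79516957e-04 -2.47661301e-01  9.68846362e-01 -1.77859561e-01]
 [ 0.00000000e+00  0.00000000e+00  0.00000000e+00  1.00000000e+00]] [[305.49279857   0.         317.03501211]
 [  0.         305.49279857 198.06357712]
 [  0.           0.           1.        ]] -0.01633097227197961
```

View pics/top0.png

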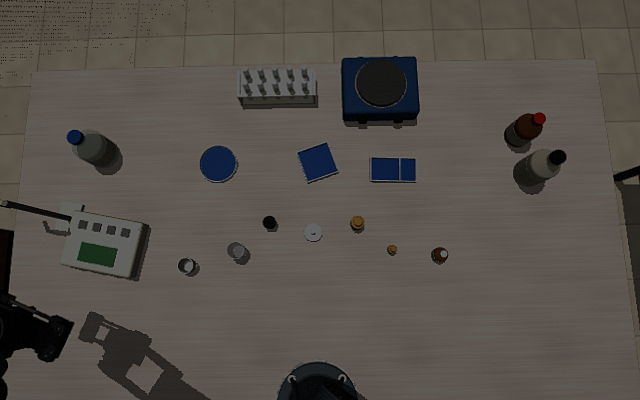

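View pics/scene0.png

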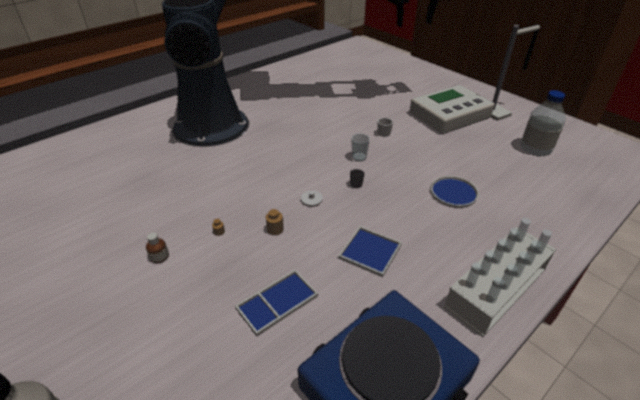

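Top view: dish (218,164), square tray (318,162), weight tray (392,170, cross wall at column 400, so its larger bay is on the left). Stopper (270,222), beaker (237,251), crucible (187,266), lid (313,232), large weight (357,223), small weight (392,249), bottle (440,255). The scene view shows the same things. I'll write the ray helpers and enlarge both.

```bash
cat > h.py <<'E'
import numpy as np,cv2
from rig import get_obs,camera
from scipy.spatial.transform import Rotation as Ro
def cam(n):
    o=get_obs();c=camera(n)
    if n=="wrist":
        T=np.eye(4);T[:3,:3]=Ro.from_quat(o["tool_rot"]).as_matrix();T[:3,3]=o["position"]
        C=np.linalg.inv(T@c["T_tool_cam"]);c["R"],c["t"]=C[:3,:3],C[:3,3]
    return c
def ray(c,p):
    u=cv2.undistortPoints(np.float64([[p]]),c["intrinsics"],np.array([c["k1"],0,0,0.]))[0,0]
    R=np.array(c["R"]);d=R.T@[u[0],u[1],1];return -R.T@np.array(c["t"]),d/np.linalg.norm(d)
def onplane(c,p,z):
    o,d=ray(c,p);return o+d*(z-o[2])/d[2]
def tri(*cp):
    A=np.zeros((3,3));b=np.zeros(3)
    for c,p in cp:
        o,d=ray(c,p);M=np.eye(3)-np.outer(d,d);A+=M;b+=M@o
    X=np.linalg.solve(A,b);return X,[float(np.linalg.norm(np.cross(X-ray(c,p)[0],ray(c,p)[1]))) for c,p in cp]
def proj(c,X):
    r=cv2.Rodrigues(np.array(c["R"]))[0];return cv2.projectPoints(np.float64([X]),r,np.array(c["t"]),c["intrinsics"],np.array([c["k1"],0,0,0.]))[0][0,0]
def blobs(m,amin,amax):
    n,l,s,ce=cv2.connectedComponentsWithStats(m.astype(np.uint8))
    return [(i,ce[i],s[i]) for i in range(1,n) if amin<s[i,4]<amax],l
E
python3 - <<'E'
from h import *
for n,(x0,x1,y0,y1),k in(("top",(160,460,140,290),2.6),("scene",(130,490,100,340),2.2)):
    c=cam(n);im=c["img"]
    hsv=cv2.cvtColor(im,cv2.COLOR_RGB2HSV);h,s,v=cv2.split(hsv)
    for nm,m in (("blue",(h>105)&(h<130)&(s>150)&(v>40)),("brass",(h<25)&(s>110)&(v>50)),("black",(v<45))):
        for i,ce,st in blobs(m,12,3000)[0]:
            if x0<ce[0]<x1 and y0<ce[1]<y1: print(n,nm,ce.round(1),st)
    g=cv2.convertScaleAbs(im[y0:y1,x0:x1],alpha=1.5)
    cv2.imwrite(f"pics/{n}1.png",cv2.resize(g,None,fx=k,fy=k,interpolation=cv2.INTER_CUBIC)[:,:,::-1])
E
```

```text
top blue [317.  161.8] [298 144  39  37 884]
top blue [217.7 163.3] [201 147  34  34 906]
top blue [385. 169.] [372 159  27  21 567]
top blue [407.5 169.5] [401 159  14  22 295]
top brass [357.1 221.6] [351 216  13  13 129]
top brass [392.3 248.4] [388 245   9   9  52]
top black [206.1 154.5] [200 146  21  25  41]
top black [385.5 158. ] [372 158  27   2  28]
top black [224.6 179.2] [212 171  24  12  31]
top black [323.2 177.4] [308 172  31  12  47]
top black [390.  181.6] [371 181  45   2  68]
top black [269.9 223.2] [263 216  15  16 170]
top black [357.2 229.1] [350 223  14  11  53]
top black [243.2 258.4] [234 248  16  17 102]
top black [390.9 252.4] [387 248   9   8  24]
top black [437.7 255.7] [431 248  17  16 142]
top black [182.1 264.4] [178 258  11  14  77]
top black [193.5 268.7] [186 259  13  17  71]
scene blue [454.2 191.2] [434 180  41  23 670]
scene blue [370.3 249.9] [ 344  231   52   39 1132]
scene blue [287.  293.9] [263 275  49  39 961]
scene blue [257.5 312.5] [241 297  34  32 559]
scene blue [388.8 299.4] [385 296   9   8  24]
scene blue [406.2 302.4] [403 299   7   7  13]
scene blue [382.8 308.6] [377 303  14  12  48]
scene blue [372.4 311.5] [370 308   6   8  16]
scene brass [274. 217.] [266 210  16  16 162]
scene brass [217.5 224.7] [213 219  10  11  77]
scene brass [155.5 246.6] [147 240  18  13 136]
scene black [356.1 178.1] [350 170  13  17 179]
scene black [353.8 336.9] [351 335   7   6  13]
```

View pics/top1.png

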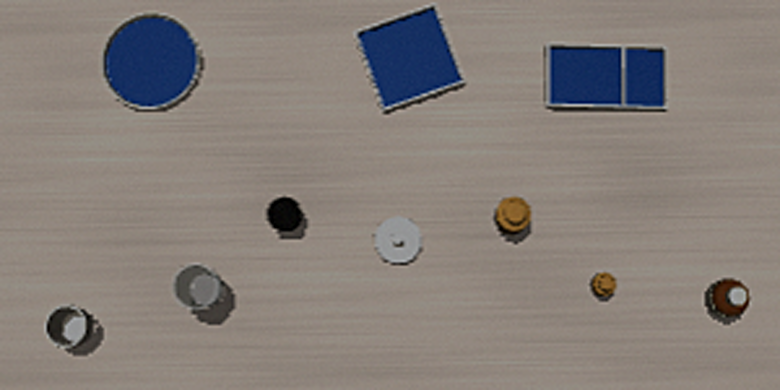

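View pics/scene1.png

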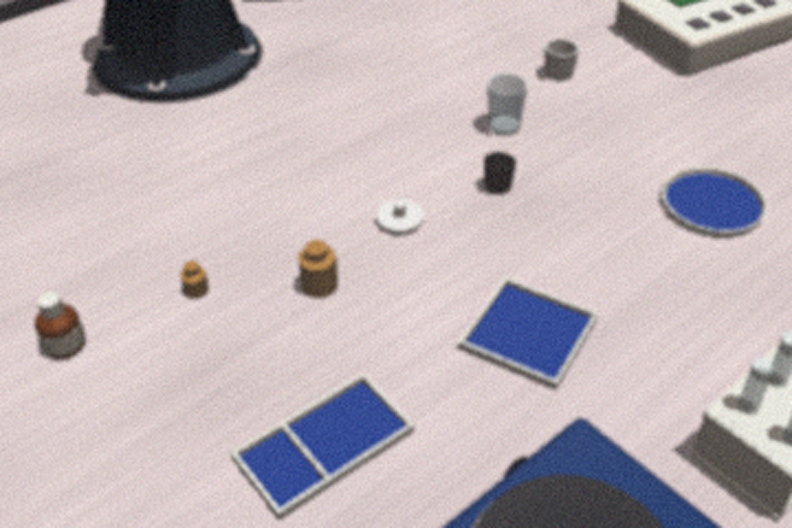

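Run:
```python
from h import *
t=cam("top");s=cam("scene")
P=dict(wl=((513,209),(317,246)),ws=((603,281),(193,266)),lid=((398,239),(400,208)),liddisc=((398,240),(400,215)),stop=((284,212),(499,160)),cru=((68,326),(561,49)),beak=((193,287),(506,84)),bott=((738,295),(48,299)))
for k,(a,b) in P.items():
    a=(160+a[0]/2.6,140+a[1]/2.6);b=(130+b[0]/2.2,100+b[1]/2.2)
    X,r=tri((t,a),(s,b));print(k,X.round(4),np.round(r,4))
for k,a,b in(("sq",(317,161.8),(370.3,249.9)),("dish",(217.7,163.3),(454.2,191.2)),("big",(385,169),(287,293.9)),("small",(407.5,169.5),(257.5,312.5))):
    X,r=tri((t,a),(s,b));print(k,X.round(4),np.round(r,4), onplane(t,a,.003).round(4),onplane(s,b,.003).round(4))
```

```text
wl [ 0.4678 -0.1154  0.0533] [0.0004 0.0004]
ws [ 0.3948 -0.2065  0.0332] [0.0006 0.0006]
lid [0.444  0.0032 0.0184] [0.0009 0.0009]
liddisc [0.4439 0.0032 0.0089] [0.0008 0.0008]
stop [0.4715 0.119  0.038 ] [0.0003 0.0003]
cru [0.3596 0.3394 0.0387] [0.0015 0.0015]
beak [0.3944 0.2069 0.0595] [0.0003 0.0003]
bott [ 0.3769 -0.3342  0.0614] [0.0001 0.0001]
sq [ 0.6423 -0.0116  0.0071] [0.0001 0.0001] [ 0.6435 -0.0115  0.003 ] [ 0.6399 -0.0087  0.003 ]
dish [0.6444 0.2694 0.0068] [0.0004 0.0004] [0.6451 0.27   0.003 ] [0.6424 0.2743 0.003 ]
big [ 0.6174 -0.2018  0.0077] [0.0003 0.0003] [ 0.6188 -0.2022  0.003 ] [ 0.6143 -0.2001  0.003 ]
small [ 0.6148 -0.2644  0.008 ] [0.0001 0.0001] [ 0.6161 -0.2654  0.003 ] [ 0.6116 -0.2629  0.003 ]
```

Triangulated heights agree with the text to within 5 mm. First I'll square the tool up (tool x = -world x, y = +y, z = down) and move above the crucible.

```bash
python3 -m pendant '[[[0,0,0,0,0,-7.5,1],[0,0,0,0,0,-7.5,1],[0,0,0,0,0,-7.5,1],[-0.017,-0.034,0.01,0,0,0,1],[-0.017,-0.034,0.01,0,0,0,1]]]' 20
python3 -m pendant '[[[-0.017,-0.034,0.01,0,0,0,1],[-0.017,-0.034,0.01,0,0,0,1],[-0.017,-0.034,0.01,0,0,0,1],[-0.017,-0.034,0.01,0,0,0,1],[-0.017,-0.034,0.01,0,0,0,1]]]'
python3 -m pendant '[[[0,0,0,0,0,0,1],[0,0,0,0,0,0,1],[0,0,0,0,0,0,1],[0,0,0,0,0,0,1],[0,0,0,0,0,0,1]]]'
python3 - <<'E'
from h import *
c=cam("wrist");cv2.imwrite("pics/w1.png",cv2.convertScaleAbs(c["img"],alpha=1.4)[:,:,::-1])
print(get_obs()["position"],get_obs()["tool_rot"])
for k,X in dict(cru=(.3596,.3394,.04),beak=(.3944,.2069,.06),tcp=get_obs()["position"]).items(): print(k,proj(c,X))
E
```

```text
time: 0.98
position: [0.2729, 0.5092, 0.1864]
tool_rot: [-0.001, 1.0, 0.0, 0.0]
ft_force: [0.9, 0.2, -0.4]
grip_width: 0.0871
grip_force: 0.0
time: 1.6
position: [0.3586, 0.3388, 0.1365]
tool_rot: [-0.001, 1.0, 0.0, 0.0]
ft_force: [0.5, 0.5, -0.4]
grip_width: 0.0872
grip_force: 0.0
time: 2.22
position: [0.3576, 0.3403, 0.1367]
tool_rot: [-0.001, 1.0, 0.0, 0.0]
ft_force: [0.4, 0.0, 0.3]
grip_width: 0.0871
grip_force: 0.0
[0.35760976 0.34016131 0.13665287] [-9.01869307e-04  9.99999585e-01  7.48974542e-05  1.07383064e-04]
cru [316.15314878 197.23679666]
beak [168.10516286 240.22044932]
tcp [316.93291312 232.40663312]
```

View pics/w1.png

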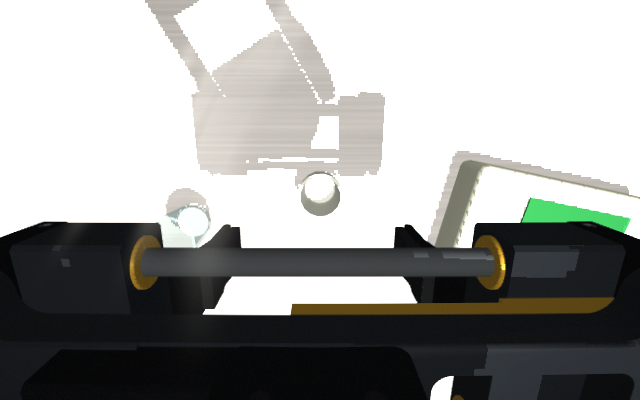

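Wrist view: crucible at about (320,193), predicted (316,197), so a few mm off. The beaker is at (190,220). I'll enlarge without the gain.

Run:
```python
from h import *
c=cam("wrist");cv2.imwrite("pics/w2.png",cv2.resize(cv2.convertScaleAbs(c["img"][155:235,270:370],alpha=.9),None,fx=6,fy=6,interpolation=cv2.INTER_CUBIC)[:,:,::-1])
```

```text
(no output)
```

View pics/w2.png

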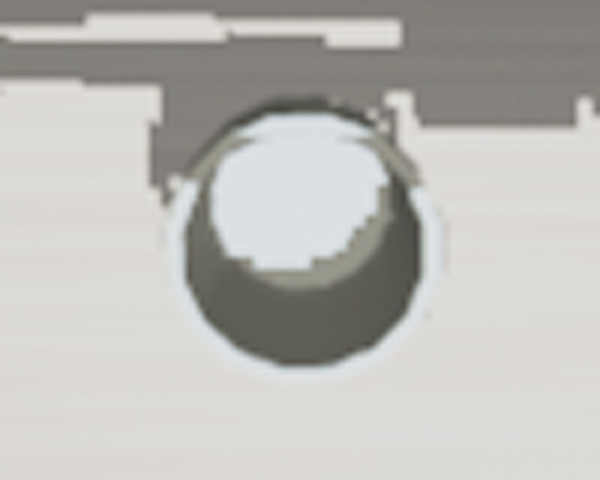

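Run:
```python
from h import *
c=cam("wrist");print(onplane(c,(320.4,195),.04),get_obs()["position"])
```

```text
[0.35750263 0.34307331 0.04      ] [0.35771236 0.33997247 0.13659143]
```

```bash
python3 -m pendant '[[[0,0.002,0.03,0,0,0,1],[0,0,0.03,0,0,0,1],[0,0,0.03,0,0,0,1],[0,0,0.021,0,0,0,1],[0,0,0,0,0,0,0.5]]]' 15
python3 -m pendant '[[[0,0,0,0,0,0,0.4],[0,0,0,0,0,0,0.2],[0,0,0,0,0,0,0.2],[0,0,0,0,0,0,0.2],[0,0,0,0,0,0,0.2]]]'
python3 -m pendant '[[[0,0,-0.02,0,0,0,0.2],[0,0,-0.02,0,0,0,0.2],[0,0,-0.02,0,0,0,0.2],[0,0,0,0,0,0,0.2],[0,0,0,0,0,0,0.2]]]'
```

```text
time: 3.0
position: [0.3569, 0.3411, 0.0243]
tool_rot: [-0.0, 1.0, -0.001, -0.002]
ft_force: [0.3, -0.4, -0.4]
grip_width: 0.0826
grip_force: 0.0
time: 3.62
position: [0.3579, 0.3418, 0.0258]
tool_rot: [-0.0, 1.0, 0.0, 0.0]
ft_force: [0.6, 0.0, -1.0]
grip_width: 0.0351
grip_force: 0.0
time: 4.25
position: [0.3575, 0.3415, 0.0851]
tool_rot: [-0.0, 1.0, -0.0, -0.0]
ft_force: [-0.2, 0.2, -0.0]
grip_width: 0.0177
grip_force: 0.0
```

The gripper closed on nothing. Looking again.

Run:
```python
from h import *
c=cam("wrist");t=cam("top");s=cam("scene")
f=lambda i,a:cv2.resize(cv2.convertScaleAbs(i,alpha=a),(400,300))
a=f(t["img"][210:310,130:263],1.6);b=f(s["img"][90:165,330:430],1.3);w=cv2.resize(c["img"],(480,300))
cv2.imwrite("pics/v3.png",np.vstack([np.hstack([a,b]),np.hstack([w,np.zeros((300,320,3),np.uint8)])])[:,:,::-1])
```

```text
(no output)
```

View pics/v3.png

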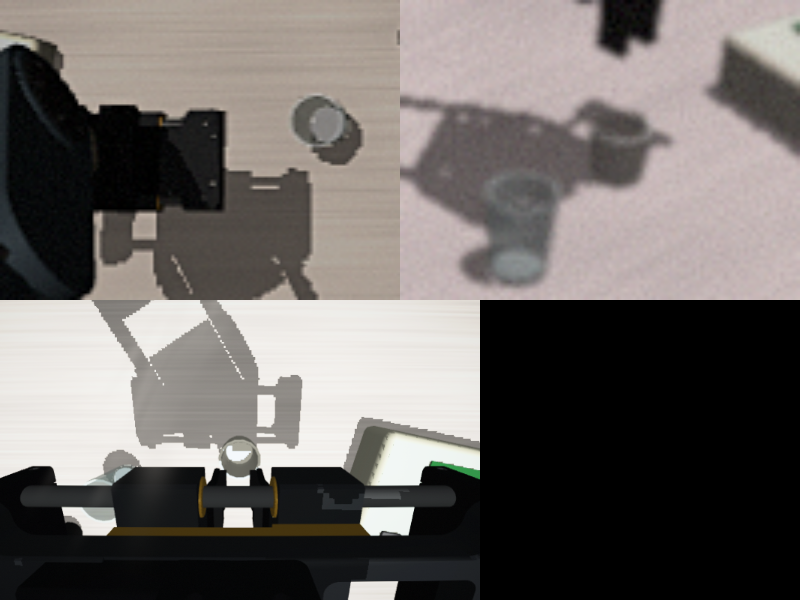

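Run:
```python
from h import *
o=get_obs();p=np.array(o["position"]);print(p,o["q"])
R=Ro.from_quat(o["tool_rot"]).as_matrix();print(R.round(2))
for n in("scene","top","wrist"):
    c=cam(n)
    print(n,"tip",proj(c,p+R@[0,0,.011]),"tipL/R",proj(c,p+R@[0,.009,.011]),proj(c,p+R@[0,-.009,.011]),"cru",proj(c,(.3575,.342,.04)))
    x,y=proj(c,p+R@[0,0,.011])
    if n=="wrist":cv2.imwrite("pics/v4.png",cv2.resize(cv2.convertScaleAbs(c["img"][150:300,220:420],alpha=1.6),(800,600),interpolation=cv2.INTER_CUBIC)[:,:,::-1])
```

```text
[0.35727704 0.34138686 0.08470378] [ 5.36099560e-01  5.51243445e-01  1.86584085e+00  2.34580322e-06
  7.26370380e-01 -1.03553376e+00]
[[-1. -0. -0.]
 [-0.  1. -0.]
 [ 0. -0. -1.]]
scene tip [385.52877501 110.45489244] tipL/R [387.74923107 109.39311433] [383.28996287 111.52554484] cru [384.56438907 121.35213264]
top tip [180.59132772 265.5434753 ] tipL/R [177.10557315 265.59731669] [184.07939657 265.48934127] cru [184.56479639 265.81580613]
wrist tip [316.99671508 226.05725884] tipL/R [330.75786376 226.04635624] [303.2359903  226.06630503] cru [317.86954184 211.52085775]
```

View pics/v4.png

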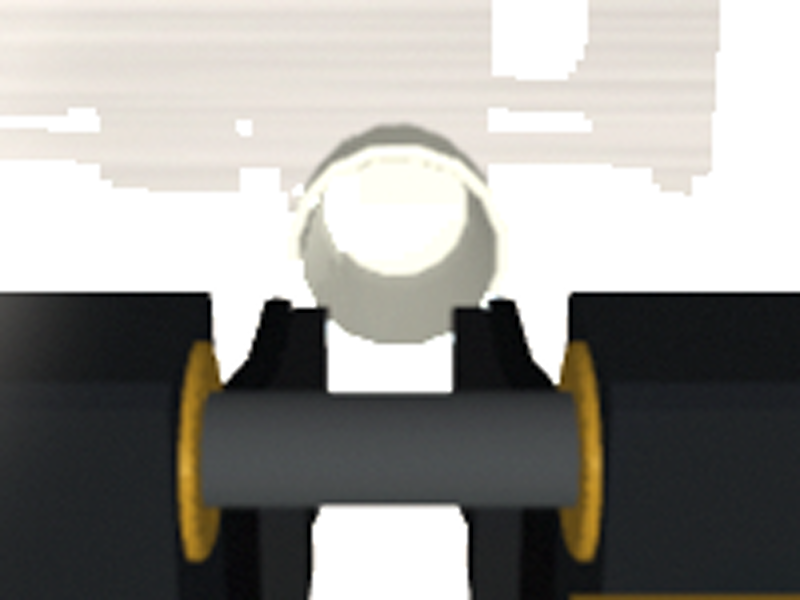

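Run:
```python
from h import *
o=get_obs();p=np.array(o["position"])
s=cam("scene");g=cv2.cvtColor(s["img"],cv2.COLOR_RGB2GRAY)
print(g[88:132:2,372:400:2])
t=cam("top");g=cv2.cvtColor(t["img"],cv2.COLOR_RGB2GRAY)
for z in (.14,.2):print(z,[proj(t,p*[1,1,0]+[dx,dy,z]).round() for dx in(-.037,.037) for dy in(-.095,.095)])
print(g[236:290:3,160:212:3])
```

```text
[[ 58  18   0  24  21   2  12  10  17   3  10  12 100 148]
 [130 111  80  96  51   2   0  13   5  16   4  36 124 142]
 [137 140 139 140  57  16  17  14  16   7   9  51 132 149]
 [139 141 142 134  58  12  14   1   8   5   5  66 137 140]
 [140 144 144 137  52   9  13  14  15   6  11  86 146 147]
 [140 140 145 131  44  10   3  17  28  15  10  97 148 140]
 [145 147 152 126  40  13  14  39 106  76  68 115 145 145]
 [145 145 148 140 103  70  22  59 137 136 134 145 146 140]
 [145 142 147 146 142 141 116 108 140 146 142 147 145 143]
 [146 146 150 144 146 144 146 145 142 141 144 148 145 141]
 [142 144 143 144 146 146 141 143 143 149 142 145 143 144]
 [145 143 145 143 145 142 146 145 141 141 142 145 145 142]
 [145 141 147 143 147 148 145 148 142 145 145 141 138 142]
 [142 145 140 124 131 138 144 142 144 147 141 141 137 137]
 [142 127  92  69  82 105 133 132 140 140 139 141 145 138]
 [134  84  68  72  67  70  72  82  97 115 138 146 138 144]
 [ 96  89  95  79  57  55  58  58  59  71 135 147 145 144]
 [ 91 132 131  76  64  58  65  56  61  66 105 126 139 140]
 [ 69  90 107  64  78  80  76  74  77 
[... 1028 characters left out ...]
 17  18  14 112 100  99]
 [ 16   0   3   1   5   0   0   0   9   6   8  16  17  16  18 112 100 101]
 [  6   1   0   4   5   0   5   1   7   6   4  18  15  18  18  68 107 105]
 [  3   2   2   5   1   3   2   1   3   6   5   6  16  16  17  54  49  48]
 [  6   1   2   0   5   2   2   0   4   7   4   4  20  10  15  54  48  46]
 [  2   0   4   5   1   4   4   6  11   6   3   5  11  17  15  52  48  47]
 [  7   0   0   1   3   2   5   0  24  27  17   2   5  13   2  50  48  49]
 [  0 118  49  52  52 116 110 117  49  48  48  50  52  51  50  50  47  48]
 [  0 105  44  43  44 100  97 106  44  47  46  46  47  49  47  47  49  46]
 [  0  54  46  45  44 103 101 108  46  44  44  48  47  46  46  47  47  47]]
```

The wrist image (tip edges at row 226, 17.4 mm gap spanning 31 px) and the scene image agree. The real fingertips are about 27 mm short of where the text puts them, at tool z of about -0.016, so they closed just above the rim. I'll use tip z = TCP z + 0.016 from here and watch the force on the way down.

```bash
python3 -m pendant '[[[0,0,0,0,0,0,0.85],[0,0,0,0,0,0,0.85],[0,0,0,0,0,0,0.85],[0,0,0.02,0,0,0,0.85],[0,0,0.02,0,0,0,0.85]]]' 15
python3 -m pendant '[[[0,0,0.01,0,0,0,0.85],[0,0,0.01,0,0,0,0.85],[0,0,0.01,0,0,0,0.85],[0,0,0,0,0,0,0.85],[0,0,0,0,0,0,0.85]]]'
```

```text
time: 5.28
position: [0.3582, 0.342, 0.0454]
tool_rot: [-0.0, 1.0, 0.0, 0.001]
ft_force: [1.3, 0.7, -0.5]
grip_width: 0.0594
grip_force: 0.0
time: 5.9
position: [0.358, 0.3419, 0.0157]
tool_rot: [-0.0, 1.0, 0.0, 0.0]
ft_force: [-0.0, 0.6, -0.4]
grip_width: 0.0739
grip_force: 0.0
```

```bash
python3 -m pendant '[[[0,0,0.005,0,0,0,0.6],[0,0,0.005,0,0,0,0.5],[0,0,0.005,0,0,0,0.4],[0,0,0.002,0,0,0,0.3],[0,0,0,0,0,0,0.3]]]' 15
python3 -m pendant '[[[0,0,0,0,0,0,0.3],[0,0,0,0,0,0,0.3],[0,0,0,0,0,0,0.3],[0,0,0,0,0,0,0.3],[0,0,0,0,0,0,0.3]]]'
```

```text
time: 6.52
position: [0.3578, 0.3417, -0.0016]
tool_rot: [-0.0, 1.0, -0.0, -0.0]
ft_force: [-0.0, 0.2, -0.5]
grip_width: 0.0423
grip_force: 15.0
time: 7.15
position: [0.3578, 0.3418, -0.0014]
tool_rot: [-0.0, 1.0, 0.0, 0.0]
ft_force: [-0.1, -0.2, 0.4]
grip_width: 0.0422
grip_force: 15.0
```

```bash
python3 -m pendant '[[[0,0,-0.02,0,0,0,0.3],[0,0,-0.02,0,0,0,0.3],[-0.02,0,-0.02,0,0,0,0.3],[-0.041,-0.011,0,0,0,0,0.3],[-0.041,-0.011,0,0,0,0,0.3]]]'
python3 -m pendant '[[[-0.041,-0.011,0,0,0,0,0.3],[-0.041,-0.011,0,0,0,0,0.3],[-0.041,-0.011,0,0,0,0,0.3],[-0.041,-0.011,0,0,0,0,0.3],[-0.021,-0.005,0,0,0,0,0.3]]]'
python3 -m pendant '[[[0,0,0.015,0,0,0,0.3],[0,0,0.015,0,0,0,0.3],[0,0,0.012,0,0,0,0.3],[0,0,0.008,0,0,0,0.3],[0,0,0,0,0,0,0.3]]]'
```

```text
time: 7.78
position: [0.4608, 0.3198, 0.0591]
tool_rot: [-0.001, 1.0, 0.0, 0.0]
ft_force: [0.5, 0.7, 0.0]
grip_width: 0.0418
grip_force: 15.0
time: 8.4
position: [0.6473, 0.2699, 0.0583]
tool_rot: [0.0, 1.0, 0.0, 0.001]
ft_force: [-0.3, 1.3, -0.3]
grip_width: 0.0422
grip_force: 15.0
time: 9.02
position: [0.6438, 0.2712, 0.0075]
tool_rot: [-0.001, 1.0, -0.0, -0.001]
ft_force: [0.0, 0.2, -0.2]
grip_width: 0.0421
grip_force: 15.0
```

```bash
python3 -m pendant '[[[0,0,0.002,0,0,0,0.3],[0,0,0.002,0,0,0,0.3],[0,0,0.001,0,0,0,0.3],[0,0,0,0,0,0,0.3],[0,0,0,0,0,0,0.3]]]'
python3 -m pendant '[[[0,0,0,0,0,0,0.55],[0,0,0,0,0,0,0.6],[0,0,0,0,0,0,0.8],[0,0,0,0,0,0,0.8],[0,0,0,0,0,0,0.8]]]'
python3 -m pendant '[[[0,0,-0.02,0,0,0,0.8],[0,0,-0.03,0,0,0,0.8],[0.02,0,-0.03,0,0,0,0.8],[0.04,0,-0.03,0,0,0,0.8],[0,0,0,0,0,0,0.8]]]'
```

```text
time: 9.65
position: [0.645, 0.271, 0.0037]
tool_rot: [-0.0, 1.0, 0.0, 0.0]
ft_force: [0.6, 0.0, -0.0]
grip_width: 0.042
grip_force: 15.0
time: 10.28
position: [0.6449, 0.271, 0.0036]
tool_rot: [-0.0, 1.0, -0.0, 0.0]
ft_force: [-0.5, 1.1, -0.6]
grip_width: 0.0681
grip_force: 0.0
time: 10.9
position: [0.5838, 0.2717, 0.1176]
tool_rot: [-0.001, 1.0, 0.001, 0.002]
ft_force: [-0.0, -0.1, 0.4]
grip_width: 0.0694
grip_force: 0.0
```

```bash
python3 -m pendant '[[[0.022,-0.030,0,0,0,0,0.8],[0.022,-0.03,0,0,0,0,0.8],[0.022,-0.03,0,0,0,0,0.8],[0.022,-0.03,0,0,0,0,0.8],[0.022,-0.03,0,0,0,0,0.8]]]'
python3 -m pendant '[[[0,0,0,0,0,0,0.8],[0,0,0,0,0,0,0.8],[0,0,0,0,0,0,0.8],[0,0,0,0,0,0,0.8],[0,0,0,0,0,0,0.8]]]'
python3 - <<'E'
from h import *
c=cam("wrist");p=get_obs()["position"];im=c["img"]
print(p,proj(c,(.4715,.119,.034)))
hsv=cv2.cvtColor(im,cv2.COLOR_RGB2HSV)
for i,ce,st in blobs(hsv[:,:,2]<45,150,20000)[0]:print(ce,st,onplane(c,ce,.034))
cv2.imwrite("pics/w5.png",im[:,:,::-1])
E
```

```text
time: 11.52
position: [0.4758, 0.1198, 0.114]
tool_rot: [-0.001, 1.0, -0.0, 0.001]
ft_force: [-0.2, 0.5, 0.3]
grip_width: 0.0694
grip_force: 0.0
time: 12.15
position: [0.4753, 0.1213, 0.1135]
tool_rot: [-0.001, 1.0, 0.0, 0.0]
ft_force: [-0.1, -0.8, -0.4]
grip_width: 0.0695
grip_force: 0.0
[0.47514072 0.12117027 0.113453  ] [314.55005344 195.69252743]
[317.10587262 192.81472291] [ 298  172   39   41 1209] [0.46893173 0.12121518 0.034     ]
```

View pics/w5.png

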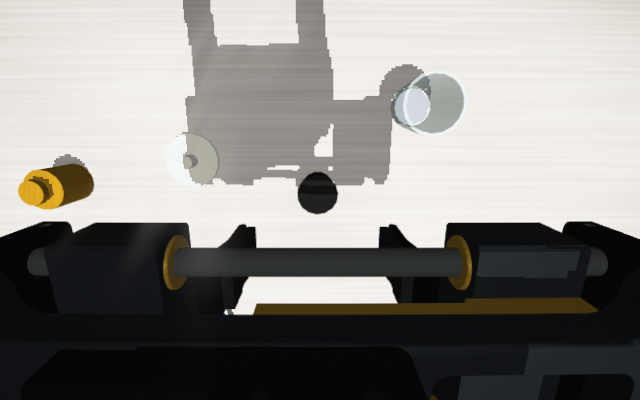

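Stopper at (317,193), lid at (192,160), large weight at (55,187), beaker at (435,103). Tips show at row 226. The stopper is about 6 mm nearer than the TCP; grasping it now.

```bash
python3 -m pendant '[[[0.005,0,0.03,0,0,0,0.8],[0,0,0.03,0,0,0,0.8],[0,0,0.03,0,0,0,0.8],[0,0,0.02,0,0,0,0.7],[0,0,0.006,0,0,0,0.6]]]'
python3 -m pendant '[[[0,0,0,0,0,0,0.4],[0,0,0,0,0,0,0.25],[0,0,0,0,0,0,0.25],[0,0,0,0,0,0,0.25],[0,0,0,0,0,0,0.25]]]'
```

```text
time: 12.82
position: [0.4694, 0.1209, -0.0036]
tool_rot: [-0.001, 1.0, -0.0, -0.001]
ft_force: [0.1, 0.3, -0.3]
grip_width: 0.0582
grip_force: 0.0
time: 13.45
position: [0.4707, 0.121, -0.0018]
tool_rot: [-0.0, 1.0, 0.0, 0.001]
ft_force: [0.5, 0.8, 5.8]
grip_width: 0.0343
grip_force: 15.0
```

```bash
python3 -m pendant '[[[0,0,-0.02,0,0,0,0.25],[0,0,-0.02,0,0,0,0.25],[-0.02,-0.015,-0.02,0,0,0,0.25],[-0.03,-0.023,0,0,0,0,0.25],[-0.03,-0.023,0,0,0,0,0.25]]]'
python3 -m pendant '[[[-0.03,-0.023,0,0,0,0,0.25],[-0.03,-0.023,0,0,0,0,0.25],[-0.03,-0.023,0,0,0,0,0.25],[0,0,0,0,0,0,0.25],[0,0,0.02,0,0,0,0.25]]]'
python3 -m pendant '[[[0,0,0.015,0,0,0,0.25],[0,0,0.015,0,0,0,0.25],[0,0,0.004,0,0,0,0.25],[0,0,0.002,0,0,0,0.25],[0,0,0,0,0,0,0.25]]]'
```

```text
time: 14.08
position: [0.5506, 0.0594, 0.0579]
tool_rot: [-0.001, 1.0, -0.0, 0.0]
ft_force: [1.1, 0.4, -0.4]
grip_width: 0.0345
grip_force: 15.0
time: 14.7
position: [0.6403, -0.0089, 0.0378]
tool_rot: [-0.0, 1.0, -0.0, 0.001]
ft_force: [-0.7, 0.6, -0.6]
grip_width: 0.0343
grip_force: 15.0
time: 15.32
position: [0.6406, -0.009, 0.0019]
tool_rot: [-0.001, 1.0, -0.0, 0.001]
ft_force: [0.1, 0.0, -0.9]
grip_width: 0.0343
grip_force: 15.0
```

```bash
python3 -m pendant '[[[0,0,0,0,0,0,0.45],[0,0,0,0,0,0,0.6],[0,0,0,0,0,0,0.8],[0,0,0,0,0,0,0.8],[0,0,-0.02,0,0,0,0.8]]]'
python3 -m pendant '[[[0,0,-0.03,0,0,0,0.8],[0,0,-0.03,0,0,0,0.8],[0.035,-0.02,-0.03,0,0,0,0.8],[0.035,-0.02,0,0,0,0,0.8],[0.035,-0.02,0,0,0,0,0.8]]]'
python3 -m pendant '[[[0.035,-0.021,0,0,0,0,0.8],[0.035,-0.021,0,0,0,0,0.8],[0,0,0,0,0,0,0.8],[0,0,0,0,0,0,0.8],[0,0,0,0,0,0,0.8]]]'
python3 - <<'E'
from h import *
c=cam("wrist");p=get_obs()["position"];im=c["img"]
print(p,proj(c,(.466,-.112,.05)))
h,s,v=cv2.split(cv2.cvtColor(im,cv2.COLOR_RGB2HSV))
for i,ce,st in blobs((h<30)&(s>130)&(v>60),100,20000)[0]:print(ce,st,onplane(c,ce,.045),onplane(c,ce,.03))
cv2.imwrite("pics/w6.png",np.hstack([im[100:300,0:640]])[:,:,::-1])
E
```

```text
time: 15.95
position: [0.6386, -0.0088, 0.0207]
tool_rot: [-0.0, 1.0, 0.0, -0.002]
ft_force: [0.7, -0.1, 0.2]
grip_width: 0.0675
grip_force: 0.0
time: 16.58
position: [0.535, -0.0698, 0.1137]
tool_rot: [-0.001, 1.0, -0.001, 0.002]
ft_force: [0.7, -0.2, -0.5]
grip_width: 0.0692
grip_force: 0.0
time: 17.2
position: [0.4667, -0.1111, 0.1121]
tool_rot: [-0.001, 1.0, -0.0, 0.001]
ft_force: [0.5, -0.5, 1.0]
grip_width: 0.0697
grip_force: 0.0
[ 0.46649014 -0.11096428  0.11187166] [316.12397525 204.29064968]
[47.49778761 91.46091445] [  21   67   49   48 1356] [ 0.37750092 -0.31908934  0.045     ] [ 0.37618303 -0.33183801  0.03      ]
[312.0538358  196.29407806] [ 292  173   41   47 1486] [ 0.4605433  -0.11538514  0.045     ] [ 0.46431411 -0.11565115  0.03      ]
[172.06231003 263.4787234 ] [163 236  23  54 658] [ 0.52169834 -0.23883991  0.045     ] [ 0.52921663 -0.24667102  0.03      ]
[462.90036232 260.79528986] [447 236  25  54 552] [0.51869127 0.01674707 0.045     ] [0.5260253  0.02457792 0.03      ]
[435.98132992 307.13478261] [ 254  298  343   16 3910] [ 0.56499103 -0.00227679  0.045     ] [0.57516223 0.00438831 0.03      ]
```

View pics/w6.png

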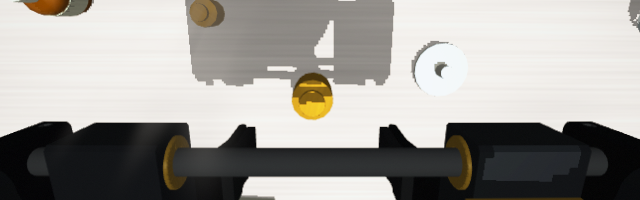

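Large weight at (312,196), lid at (440,170), small weight at (206,111). Fixing y by -4.5 mm and x by -4 mm, then grasping.

```bash
python3 -m pendant '[[[0.004,-0.0045,0.03,0,0,0,0.8],[0,0,0.03,0,0,0,0.8],[0,0,0.03,0,0,0,0.8],[0,0,0.02,0,0,0,0.7],[0,0,0.002,0,0,0,0.6]]]' 30
python3 -m pendant '[[[0,0,0,0,0,0,0.4],[0,0,0,0,0,0,0.25],[0,0,0,0,0,0,0.25],[0,0,0,0,0,0,0.25],[0,0,0,0,0,0,0.25]]]'
python3 -m pendant '[[[0,0,-0.02,0,0,0,0.25],[0,0,-0.02,0,0,0,0.25],[-0.02,-0.010,-0.02,0,0,0,0.25],[-0.03,-0.019,0,0,0,0,0.25],[-0.03,-0.019,0,0,0,0,0.25]]]'
```

```text
time: 17.88
position: [0.4611, -0.1149, -0.0018]
tool_rot: [-0.001, 1.0, 0.001, -0.001]
ft_force: [-0.2, -0.7, -0.1]
grip_width: 0.0578
grip_force: 0.0
time: 18.5
position: [0.4619, -0.1158, 0.0003]
tool_rot: [-0.0, 1.0, -0.0, 0.001]
ft_force: [-0.4, 1.9, 7.3]
grip_width: 0.0351
grip_force: 30.0
time: 19.12
position: [0.5415, -0.1639, 0.0596]
tool_rot: [-0.001, 1.0, 0.0, -0.0]
ft_force: [0.5, 0.1, -3.2]
grip_width: 0.035
grip_force: 30.0
```

```bash
python3 -m pendant '[[[-0.036,-0.0185,0,0,0,0,0.25],[-0.036,-0.0185,0,0,0,0,0.25],[0,0,0,0,0,0,0.25],[0,0,0.02,0,0,0,0.25],[0,0,0.015,0,0,0,0.25]]]'
python3 -m pendant '[[[0,0,0.01,0,0,0,0.25],[0,0,0.007,0,0,0,0.25],[0,0,0.003,0,0,0,0.25],[0,0,0,0,0,0,0.25],[0,0,0,0,0,0,0.25]]]'
```

```text
time: 19.75
position: [0.6105, -0.199, 0.0221]
tool_rot: [-0.001, 1.0, 0.001, -0.002]
ft_force: [-0.2, -0.2, -3.1]
grip_width: 0.035
grip_force: 30.0
time: 20.38
position: [0.6137, -0.2007, 0.0051]
tool_rot: [-0.0, 1.0, -0.0, 0.0]
ft_force: [0.3, 0.9, -3.5]
grip_width: 0.0344
grip_force: 30.0
```

```bash
python3 -m pendant '[[[0,0,0.0015,0,0,0,0.25],[0,0,0,0,0,0,0.45],[0,0,0,0,0,0,0.6],[0,0,0,0,0,0,0.7],[0,0,0,0,0,0,0.7]]]'
python3 -m pendant '[[[0,0,-0.02,0,0,0,0.7],[0,0,-0.03,0,0,0,0.7],[0,0,-0.03,0,0,0,0.7],[0.03,0,-0.03,0,0,0,0.7],[0.04,0,0,0,0,0,0.7]]]'
python3 -m pendant '[[[0.04,-0.005,0,0,0,0,0.6],[0.04,0,0,0,0,0,0.6],[0.04,0,0,0,0,0,0.6],[0.033,0,0,0,0,0,0.6],[0,0,0,0,0,0,0.6]]]'
python3 -m pendant '[[[0,0,0,0,0,0,0.6],[0,0,0,0,0,0,0.6],[0,0,0,0,0,0,0.6],[0,0,0,0,0,0,0.6],[0,0,0,0,0,0,0.6]]]'
python3 - <<'E'
from h import *
c=cam("wrist");p=get_obs()["position"];im=c["img"]
print(p,proj(c,(.391,-.2055,.033)))
h,s,v=cv2.split(cv2.cvtColor(im,cv2.COLOR_RGB2HSV))
for i,ce,st in blobs((h<30)&(s>130)&(v>60),100,3000)[0]:print(ce,st,onplane(c,ce,.022))
cv2.imwrite("pics/w7.png",im[:,:,::-1])
E
```

```text
time: 21.0
position: [0.6134, -0.2006, 0.0032]
tool_rot: [-0.0, 1.0, -0.0, 0.0]
ft_force: [-0.2, -0.3, 0.2]
grip_width: 0.0582
grip_force: 0.0
time: 21.62
position: [0.5457, -0.2021, 0.1173]
tool_rot: [-0.001, 1.0, -0.003, 0.004]
ft_force: [-1.0, -0.1, -0.1]
grip_width: 0.0606
grip_force: 0.0
time: 22.25
position: [0.3885, -0.2052, 0.1141]
tool_rot: [0.001, 1.0, 0.0, -0.0]
ft_force: [1.0, 1.0, 0.2]
grip_width: 0.0523
grip_force: 0.0
time: 22.88
position: [0.3905, -0.2057, 0.1129]
tool_rot: [-0.001, 1.0, 0.0, -0.0]
ft_force: [-0.3, 0.1, -0.4]
grip_width: 0.0521
grip_force: 0.0
[ 0.39036967 -0.2056487   0.11292896] [317.31899076 200.37081853]
[172.57726692 182.10217114] [148 163  41  41 783] [ 0.37698065 -0.33570542  0.022     ]
[314.21276596 197.19148936] [302 183  25  29 564] [ 0.39091441 -0.20831144  0.022     ]
[430.07984032 262.23153693] [418 236  20  54 501] [ 0.45541202 -0.09691628  0.022     ]
[202.87292818 272.51933702] [197 244  19  46 362] [ 0.46646658 -0.31666003  0.022     ]
```

```bash
python3 -m pendant '[[[0,-0.0025,0.03,0,0,0,0.6],[0,0,0.03,0,0,0,0.6],[0,0,0.03,0,0,0,0.6],[0,0,0.02,0,0,0,0.5],[0,0,0.008,0,0,0,0.5]]]' 15
python3 -m pendant '[[[0,0,0,0,0,0,0.3],[0,0,0,0,0,0,0.15],[0,0,0,0,0,0,0.15],[0,0,0,0,0,0,0.15],[0,0,0,0,0,0,0.15]]]'
python3 -m pendant '[[[0,0,-0.02,0,0,0,0.15],[0,0,-0.02,0,0,0,0.15],[-0.02,-0.01,-0.02,0,0,0,0.15],[-0.03,-0.01,-0.02,0,0,0,0.15],[-0.03,-0.01,0,0,0,0,0.15]]]'
```

```text
time: 23.55
position: [0.39, -0.2079, -0.006]
tool_rot: [-0.0, 1.0, 0.001, -0.001]
ft_force: [-0.2, -0.8, 1.1]
grip_width: 0.0449
grip_force: 0.0
time: 24.18
position: [0.3908, -0.2086, -0.0043]
tool_rot: [-0.0, 1.0, -0.001, 0.001]
ft_force: [-0.3, 0.3, 7.8]
grip_width: 0.0227
grip_force: 15.0
time: 24.8
position: [0.4718, -0.239, 0.0767]
tool_rot: [-0.0, 1.0, -0.001, 0.001]
ft_force: [-0.5, -0.0, -1.1]
grip_width: 0.0231
grip_force: 15.0
```

```bash
python3 -m pendant '[[[-0.035,-0.006,0,0,0,0,0.15],[-0.035,-0.006,0,0,0,0,0.15],[-0.035,-0.006,0,0,0,0,0.15],[-0.035,-0.007,0,0,0,0,0.15],[0,0,0,0,0,0,0.15]]]'
python3 -m pendant '[[[0,0,0,0,0,0,0.15],[0,0,0.02,0,0,0,0.15],[0,0,0.02,0,0,0,0.15],[0,0,0,0,0,0,0.15],[0,0,0,0,0,0,0.15]]]'
python3 - <<'E'
from h import *
t=cam("top");s=cam("scene");w=cam("wrist");print(get_obs()["position"])
k=lambda i,a:cv2.resize(cv2.convertScaleAbs(i,alpha=a),(390,290),interpolation=cv2.INTER_CUBIC)
cv2.imwrite("pics/v8.png",np.vstack([np.hstack([k(t["img"][140:200,352:432],1.8),k(s["img"][250:340,220:340],1.5)]),np.hstack([k(w["img"][100:340,160:480],1),k(t["img"][130:210,180:340],1.8)])])[:,:,::-1])
E
```

```text
time: 25.42
position: [0.6127, -0.2636, 0.0748]
tool_rot: [-0.001, 1.0, -0.001, 0.001]
ft_force: [-0.6, -0.0, -1.5]
grip_width: 0.0229
grip_force: 15.0
time: 26.05
position: [0.6101, -0.263, 0.0346]
tool_rot: [-0.0, 1.0, 0.0, -0.0]
ft_force: [1.0, -0.2, -1.6]
grip_width: 0.0232
grip_force: 15.0
[ 0.61091124 -0.26341298  0.03571895]
```

View pics/v8.png

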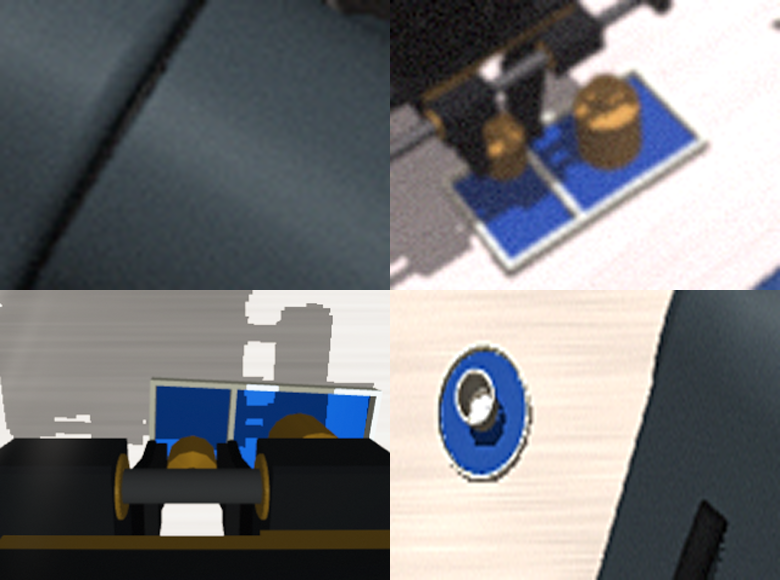

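Scene: the large weight stands in the larger bay and the small one hangs centred over the smaller bay (columns 155–230, weight at 192). Top: crucible upright in the dish. Lowering now.

```bash
python3 -m pendant '[[[0,0,0.02,0,0,0,0.15],[0,0,0.01,0,0,0,0.15],[0,0,0.004,0,0,0,0.15],[0,0,0.002,0,0,0,0.15],[0,0,0,0,0,0,0.15]]]'
python3 -m pendant '[[[0,0,0,0,0,0,0.3],[0,0,0,0,0,0,0.4],[0,0,0,0,0,0,0.4],[0,0,0,0,0,0,0.4],[0,0,0,0,0,0,0.4]]]'
python3 -m pendant '[[[0,0,-0.02,0,0,0,0.4],[0,0,-0.03,0,0,0,0.4],[0,0,-0.03,0,0,0,0.4],[0.02,0.03,-0.03,0,0,0,0.4],[0.02,0.04,0,0,0,0,0.4]]]'
python3 -m pendant '[[[0.025,0.04,0,0,0,0,0.4],[0.025,0.04,0,0,0,0,0.4],[0.025,0.04,0,0,0,0,0.4],[0.025,0.04,0,0,0,0,0.4],[0.025,0.035,0,0,0,0,0.4]]]'
python3 -m pendant '[[[0,0,0,0,0,0,0.4],[0,0,0,0,0,0,0.4],[0,0,0,0,0,0,0.4],[0,0,0,0,0,0,0.4],[0,0,0,0,0,0,0.4]]]'
python3 - <<'E'
from h import *
c=cam("wrist");p=get_obs()["position"];im=c["img"]
x,y=proj(c,(.441,.005,.009)).round().astype(int);print(p,x,y)
cv2.imwrite("pics/w9.png",cv2.resize(im[y-50:y+50,x-60:x+60],None,fx=5,fy=5,interpolation=cv2.INTER_CUBIC)[:,:,::-1])
E
```

```text
time: 26.82
position: [0.6107, -0.2632, -0.0008]
tool_rot: [-0.0, 1.0, -0.0, 0.0]
ft_force: [1.3, -0.1, 0.5]
grip_width: 0.023
grip_force: 15.0
time: 27.45
position: [0.6104, -0.263, -0.0009]
tool_rot: [-0.0, 1.0, 0.0, 0.0]
ft_force: [-0.3, 0.8, 0.1]
grip_width: 0.0348
grip_force: 0.0
time: 28.08
position: [0.5726, -0.1946, 0.1134]
tool_rot: [0.0, 1.0, -0.002, 0.004]
ft_force: [-0.0, 0.8, -0.5]
grip_width: 0.0347
grip_force: 0.0
time: 28.7
position: [0.4449, 0.0029, 0.1104]
tool_rot: [-0.0, 1.0, -0.0, 0.001]
ft_force: [-0.1, 0.1, -0.6]
grip_width: 0.035
grip_force: 0.0
time: 29.32
position: [0.4455, 0.0013, 0.109]
tool_rot: [0.0, 1.0, -0.0, 0.0]
ft_force: [-0.8, 0.8, 0.0]
grip_width: 0.0349
grip_force: 0.0
[0.44534351 0.00141808 0.10894542] 321 190
```

View pics/w9.png

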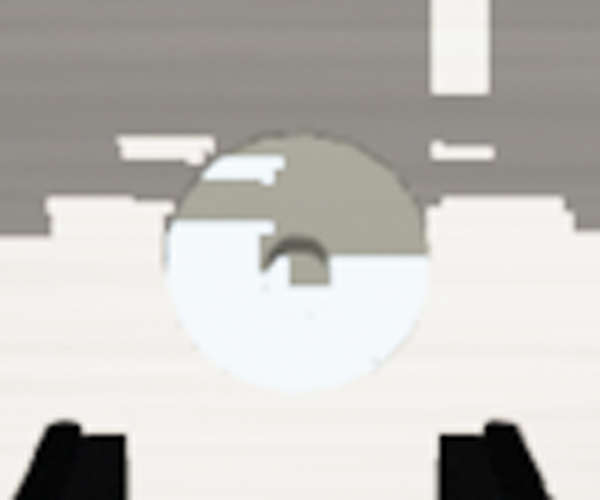

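Lid disc centred at crop (297,262), i.e. pixel (320.4,192.4).

Run:
```python
from h import *
c=cam("wrist");print(onplane(c,(320.4,192.4),.009),get_obs()["position"])
```

```text
[0.44346112 0.00445455 0.009     ] [0.44524214 0.00152105 0.10893891]
```

```bash
python3 -m pendant '[[[0.0015,0.003,0.03,0,0,0,0.4],[0,0,0.03,0,0,0,0.4],[0,0,0.03,0,0,0,0.4],[0,0,0.016,0,0,0,0.4],[0,0,0,0,0,0,0.4]]]' 10
python3 -m pendant '[[[0,0,0.003,0,0,0,0.4],[0,0,0.002,0,0,0,0.4],[0,0,0.001,0,0,0,0.4],[0,0,0,0,0,0,0.4],[0,0,0,0,0,0,0.4]]]'
```

```text
time: 30.05
position: [0.4429, 0.0049, 0.002]
tool_rot: [-0.0, 1.0, 0.0, -0.001]
ft_force: [0.3, 0.8, 0.5]
grip_width: 0.0349
grip_force: 0.0
time: 30.68
position: [0.4437, 0.0048, -0.0028]
tool_rot: [-0.0, 1.0, -0.0, 0.0]
ft_force: [0.5, -0.4, -1.1]
grip_width: 0.035
grip_force: 0.0
```

```bash
python3 -m pendant '[[[0,0,0,0,0,0,0.2],[0,0,0,0,0,0,0.05],[0,0,0,0,0,0,0.05],[0,0,0,0,0,0,0.05],[0,0,0,0,0,0,0.05]]]' 10
python3 -m pendant '[[[0,0,-0.02,0,0,0,0.05],[0,0,-0.02,0,0,0,0.05],[0,0,-0.03,0,0,0,0.05],[0,0,-0.03,0,0,0,0.05],[0,0,0,0,0,0,0.05]]]'
```

```text
time: 31.3
position: [0.4436, 0.0048, -0.0029]
tool_rot: [-0.0, 1.0, 0.0, 0.0]
ft_force: [-0.2, 0.9, 0.5]
grip_width: 0.0111
grip_force: 10.0
time: 31.92
position: [0.445, 0.0046, 0.0987]
tool_rot: [-0.001, 1.0, -0.001, 0.002]
ft_force: [0.0, -0.4, -0.8]
grip_width: 0.011
grip_force: 10.0
```

Lid is held (11 mm on the knob). Moving past the crucible to measure it with the wrist camera unobstructed.

```bash
python3 -m pendant '[[[-0.03,0.033,0,0,0,0,0.05],[-0.032,0.033,0,0,0,0,0.05],[-0.032,0.033,0,0,0,0,0.05],[-0.032,0.033,0,0,0,0,0.05],[-0.032,0.033,0,0,0,0,0.05]]]'
python3 -m pendant '[[[-0.032,0.033,0,0,0,0,0.05],[-0.032,0.033,0,0,0,0,0.05],[-0.033,0.034,0,0,0,0,0.05],[0,0,0,0,0,0,0.05],[0,0,0,0,0,0,0.05]]]'
python3 -m pendant '[[[0,0,0,0,0,0,0.05],[0,0,0,0,0,0,0.05],[0,0,0,0,0,0,0.05],[0,0,0,0,0,0,0.05],[0,0,0,0,0,0,0.05]]]'
python3 - <<'E'
from h import *
c=cam("wrist");p=get_obs()["position"];im=c["img"];print(p)
a=proj(c,(.645,.271,.043));x,y=a.round().astype(int);print(a)
cv2.imwrite("pics/w10.png",cv2.resize(im[y-50:y+110,x-100:x+100],None,fx=3.75,fy=3.75,interpolation=cv2.INTER_CUBIC)[:,:,::-1])
E
```

```text
time: 32.55
position: [0.6014, 0.171, 0.0952]
tool_rot: [-0.001, 1.0, -0.0, -0.001]
ft_force: [0.2, 0.6, 0.0]
grip_width: 0.0115
grip_force: 10.0
time: 33.17
position: [0.6966, 0.2694, 0.0948]
tool_rot: [-0.001, 1.0, -0.001, -0.002]
ft_force: [0.2, -0.0, -0.8]
grip_width: 0.0111
grip_force: 10.0
time: 33.8
position: [0.6984, 0.27, 0.0972]
tool_rot: [-0.0, 1.0, 0.0, 0.0]
ft_force: [0.8, 0.3, 0.1]
grip_width: 0.0115
grip_force: 10.0
[0.69843311 0.26999472 0.09715968]
[318.51244761 139.30993489]
```

View pics/w10.png

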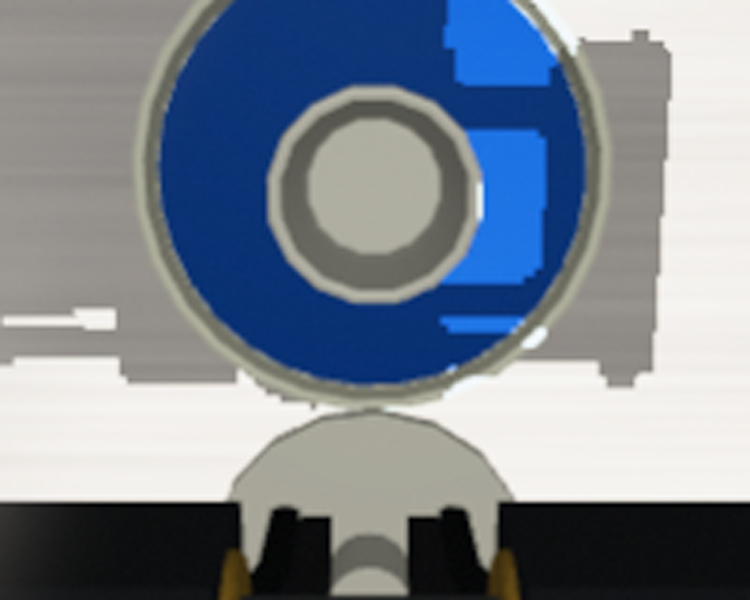

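Crucible rim centre is at pixel (318.9,140.6), upright in the dish. The lid hangs level below, its front edge at row 198.3.

Run:
```python
from h import *
c=cam("wrist");p=np.array(get_obs()["position"]);print(p)
print("cru",onplane(c,(318.9,140.6),.043))
for z in(.0079,.0119):
  X=onplane(c,(317.9,198.3),p[2]+z);print("lid front edge offs",X-p)
```

```text
[0.69839772 0.27006314 0.09712299]
cru [0.64594864 0.27129621 0.043     ]
lid front edge offs [-0.02377665  0.00035745  0.0079    ]
lid front edge offs [-0.02480222  0.00034709  0.0119    ]
```

```bash
python3 -m pendant '[[[0.02,0.0012,0,0,0,0,0.05],[0.02,0,0,0,0,0,0.05],[0.0128,0,0,0,0,0,0.05],[0,0,0,0,0,0,0.05],[0,0,0.02,0,0,0,0.05]]]'
python3 -m pendant '[[[0,0,0.02,0,0,0,0.05],[0,0,0.008,0,0,0,0.05],[0,0,0,0,0,0,0.05],[0,0,0,0,0,0,0.05],[0,0,0,0,0,0,0.05]]]'
```

```text
time: 34.52
position: [0.6484, 0.2717, 0.0786]
tool_rot: [-0.0, 1.0, 0.001, 0.003]
ft_force: [-0.2, 0.4, -0.6]
grip_width: 0.0112
grip_force: 10.0
time: 35.15
position: [0.6462, 0.2714, 0.0499]
tool_rot: [-0.0, 1.0, 0.0, 0.001]
ft_force: [-0.6, 0.4, -0.2]
grip_width: 0.0109
grip_force: 10.0
```

Aligned to within 1 mm. Lowering to seat it, watching the force.

```bash
python3 -m pendant '[[[0.0005,0,0.005,0,0,0,0.05],[0,0,0.004,0,0,0,0.05],[0,0,0.003,0,0,0,0.05],[0,0,0,0,0,0,0.05],[0,0,0,0,0,0,0.05]]]'
python3 -m pendant '[[[0,0,0.001,0,0,0,0.05],[0,0,0.001,0,0,0,0.05],[0,0,0,0,0,0,0.05],[0,0,0,0,0,0,0.05],[0,0,0,0,0,0,0.05]]]'
```

```text
time: 35.78
position: [0.6451, 0.2712, 0.037]
tool_rot: [-0.0, 1.0, 0.0, 0.0]
ft_force: [-0.1, 0.0, 0.5]
grip_width: 0.0113
grip_force: 10.0
time: 36.4
position: [0.6452, 0.2712, 0.0353]
tool_rot: [-0.0, 1.0, 0.0, 0.0]
ft_force: [-0.0, -0.4, 2.5]
grip_width: 0.011
grip_force: 10.0
```

Contact at 2.5 N. Releasing, rising straight up, backing off and looking.

```bash
python3 -m pendant '[[[0,0,0,0,0,0,0.15],[0,0,0,0,0,0,0.3],[0,0,0,0,0,0,0.4],[0,0,0,0,0,0,0.4],[0,0,0,0,0,0,0.4]]]'
python3 -m pendant '[[[0,0,-0.02,0,0,0,0.4],[0,0,-0.03,0,0,0,0.4],[0,0,-0.03,0,0,0,0.4],[-0.03,0,-0.03,0,0,0,0.4],[-0.03,0,0,0,0,0,0.4]]]'
python3 -m pendant '[[[0,0.02,0,0,0,0,0.4],[0,0.04,0,0,0,0,0.4],[0,0.04,0,0,0,0,0.4],[0,0,0,0,0,0,0.4],[0,0,0,0,0,0,0.4]]]'
python3 - <<'E'
from h import *
w=cam("wrist");t=cam("top");s=cam("scene");print(get_obs()["position"])
a=proj(w,(.6455,.2712,.05)).round().astype(int);print(a)
k=lambda i,f:cv2.resize(cv2.convertScaleAbs(i,alpha=f),(390,290),interpolation=cv2.INTER_CUBIC)
x0=max(a[0]-70,0);y0=max(a[1]-50,0);print(x0,y0)
cv2.imwrite("pics/v11.png",np.vstack([np.hstack([k(w["img"][y0:y0+104,x0:x0+140],.9),k(s["img"][150:225,410:510],1.4)]),np.hstack([k(t["img"][130:280,210:450],1.8),k(s["img"][190:340,140:410],1.4)])])[:,:,::-1])
E
```

```text
time: 37.02
position: [0.6451, 0.2712, 0.035]
tool_rot: [-0.0, 1.0, -0.0, -0.0]
ft_force: [-0.4, -0.4, 0.5]
grip_width: 0.0337
grip_force: 0.0
time: 37.65
position: [0.7084, 0.2721, 0.1515]
tool_rot: [-0.001, 1.0, 0.001, 0.005]
ft_force: [-0.1, 0.1, 0.7]
grip_width: 0.0348
grip_force: 0.0
time: 38.28
position: [0.704, 0.3716, 0.1452]
tool_rot: [-0.001, 1.0, -0.0, -0.0]
ft_force: [0.1, -1.0, 0.3]
grip_width: 0.0346
grip_force: 0.0
[0.70496663 0.37013221 0.14527919]
[203 131]
133 81
```

View pics/v11.png

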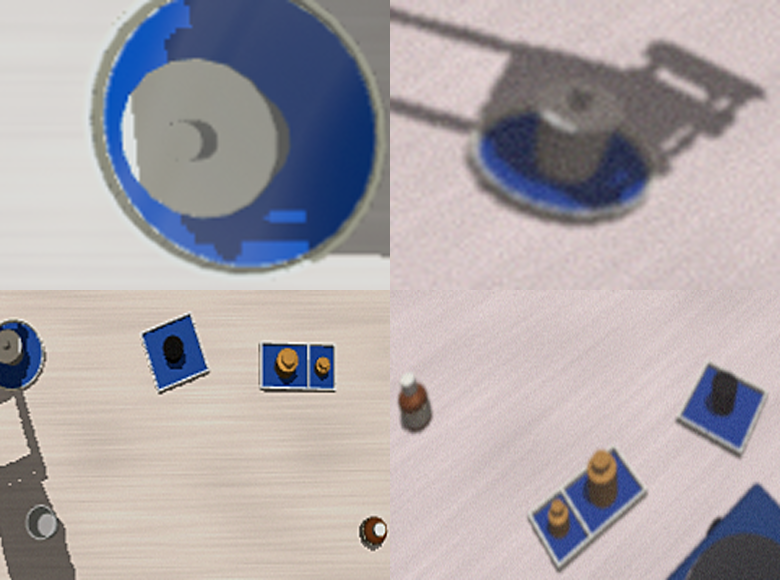

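The lid sits level on the crucible in the dish. The stopper is in the square tray, both weights are in their own bays, and the beaker and bottle stand as they did.

```bash
python3 -c "
from rig import hand_in
print(hand_in())"
```

```text
the job is handed in; nothing more can be done
None
```

The job is handed in, with no verdict returned: in the last pictures both weights stood in their own bays, the stopper in the square tray, the crucible in the dish with its lid on knob up, and the beaker and bottle looked undisturbed.

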